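# Pack the sample carrier

## Robot

A 7-joint arm with a two-finger parallel gripper is mounted at the origin on the work surface. World frame = base frame: x ahead of the robot, y to its left, z up, the work surface at z = 0. Lengths are in m, angles in rad, forces in N, time in s.
With the tool pointing down it reaches from about 0.425 to 0.95 m from the base axis. Payload 4.7 kg.
Tool frame: the origin (TCP) lies midway between the tips of the shut fingers; the grasp point (between the pads) lies r.hold_point_z behind it (r.hold_point_z is the distance from the TCP to the grasp point, in m); z points along the fingers, y is the line along which they close (so a half turn about z gives the same grasp; the last joint's range is limited). The gripper opens to 85 mm and grips with 20 to 120 N. Pads are 22 mm wide; open, the fingers measure 114 mm over their backs; the gripper's body (76 mm by 85 mm) begins 54 mm behind the grasp point. The pads swing forward as they close: fully open they stand 13 mm farther back than shut.
Start: joints at [-1.316, 0.469, -0.049, 1.532, 0.024, 1.141, -0.082], TCP at [0.189, 0.648, 0.231] pointing down, gripper open.
Joint ranges: [-2.59, 2.59], [-0.33, 1.99], [-1.39, 1.29], [0.1, 2.45], [-1.04, 4.18], [0.21, 1.99], [-2.66, 2.66]. Speed limits (rad/s): [2.57, 2.57, 3.14, 3.14, 3.14, 3.14, 3.14].

## Interface

Orientations are given as a 3x3 rotation matrix whose columns are the frame's x, y, z axes.
In Python, from workcell import r gives the robot as it stands.
- The arm moves only by the tool arm_command, never from a script. Its argument "increments" is a list of rows, each a list of 2 entries, a list of its own where there are three numbers: the shift along the tool's x, y, z in m, then the turn, a rotation vector about the tool's x, y, z in rad. In form: [[[tx, ty, tz], [ax, ay, az]], ...]. A call has exactly 10 rows; each row shifts and turns the commanded pose from where the row before left it, along the tool's axes as they then stand; what a row does not reach is not made up. A row lasts 1/10 s, in which the tool goes at most 50 mm and 8.59 degrees, less where a joint would pass 70% of its speed; a pose out of reach is approached as far as the arm can. A call with a gripper value outside its range is refused whole. "grip" is the opening, from 0 (shut) to 1 (fully open), set as the call begins (left out, the last holds). The fingers move at their own pace and stop on an object; "grip_force" is the grip in N (left out, the last holds). Time passes only in rows, so rows that do not move let the fingers close, or fill a call up. It gives the time, the measured TCP pose, the force, the opening and the grip force at its end, in the units of the state.
- r.get_obs(): the state, without advancing time (a new reading comes with each control period).
- r.snapshot(name): name is "side" or "top" or "wrist"; returns a dict with "color" (400x640x3 uint8, red, green, blue), "camera_matrix" (3x3 intrinsics, pixels), "world_to_cam" (4x4, takes a point from world to camera coordinates). Camera axes: x right, y down, z forward; pixel columns grow to the right and rows downward; lengths in m; the calibration is good to about 2 mm. The wrist camera is an equidistant fisheye: a pixel r from the principal point sees the ray r / f radians off the axis. A picture is of the moment at which its call begins. There is no depth.
- r.close_job(): hands the job in; it is judged then, once.
The state is a dict: "time": time; "joint_positions": joint angles; "qd": joint speeds; "joint_efforts": joint torques, N m; "position": TCP position; "tcp_rot": TCP orientation; "wrist_force": force on the tool from outside, world axes, zero at the start; "moment": the same for the moment, N m; "finger_gap": finger opening in m; "gripper_force": force on a finger pad.
Only numpy, scipy, OpenCV 4.12 (cv2) and the standard library are available. Lean on these libraries where they do the work, as an engineer would, in place of code of your own. Each camera call takes 0.05 s, during which the arm holds its last target. There are 200 camera calls.

## Task

Pack the blue carrier for the sample run: of the cups and little bottles standing loose in the middle of the bench take only the closed ones and set them down gently and upright, the wide cup in the square pocket at the corner beside the long pocket, the capped bottle in the pocket next to the white cool pack and the small cup in the remaining small corner pocket. Draw the lowest slide mailer out of the mouth of the dispenser, so that the ones above stay in and sink down, and lay it flat and lengthwise in the long pocket. Leave the open cups and the open bottle standing where they are.

Things in the scene. Friction and masses are not known exactly. Their poses are not given: they have to be found in the camera images.
- carrier: Fixed blue tray 168 (x) by 222 (y) mm, walls 20 mm high and 4-5 thick, floor 5 thick. Origin: centre of underside; x roughly away from the robot, y left. Inner pockets x by y mm at (x, y) of centre: near row: square 86x78 at (-36,-67), long 86x130 at (-36,41); far row: small corner 68x62 at (45,-75), middle 68x70 at (45,-5); the last, at (45,70), holds a fixed white cool pack 32 mm high.
- dispenser: Fixed dark chute with clear sides, 42 mm wide, 70 high, x -53 to 53 mm, on a foot 130x90x6. Origin: centre of underside; mouth faces its -x, roughly to the robot. Floor at z 24 mm holds 3 stacked mailers. The gate over the mouth ends 14 mm above the floor: only the lowest passes. A tongue 14 mm wide, top at z 24, runs under the mailer's end to x -83; beside it is free space down to the foot.
- mailer: Lowest slide mailer: flat white plastic box 96 (x, its length) by 30 by 10 mm, 22 g; origin: centre of underside. Starts at dispenser x -42, underside z 24 mm, its x along the dispenser's x, its front (-x) end sticking 36 mm out of the gate. Pinch this end by its long sides, pull straight along dispenser -x; it is clear after 60 mm. For the long pocket, lying along carrier y, either way round.
- mailer_top: Topmost slide mailer in the dispenser, same form; origin: centre of underside, which starts at z 44 and ends at z 34 mm. One more lies between it and the lowest. Both stay in the dispenser.
- cup_wide: Closed wide sample cup: off-white, 56 mm across, red screw lid 60 mm across and 14 mm high; 66 mm high in all, 90 g. Origin: centre of underside, z up. For the square pocket.
- cup_small: Closed small sample cup: off-white, 38 mm across, red screw lid 42 mm across and 12 mm high; 48 mm high in all, 45 g. Origin: centre of underside, z up. For the small corner pocket.
- bottle: Closed amber glass bottle: 46 mm across up to z 46 mm, sloping shoulder, white screw cap 28 mm across from z 56 to 74 mm; 130 g. Origin: centre of underside, z up. For the middle pocket next to the cool pack.
- open_wide: Look-alike to leave: wide off-white cup without lid, empty, diameter 56 mm, 58 mm high. Origin at the centre of its underside.
- open_small: Look-alike to leave: small off-white cup without lid, empty, diameter 38 mm, 42 mm high. Origin at the centre of its underside.
- open_bottle: Look-alike to leave: amber bottle of the same form without cap, bare open neck of diameter 24 mm, 70 mm high. Origin at the centre of its underside.
Not all that is in view belongs to the job. Leave any turquoise look-alike of the mailer alone. What is shaped like the cup_wide but yellow is not meant.

How it is judged:
By the outcome, as a careful person would: the job done as asked, in the order asked, and still so for the second after the job is handed in, with the robot touching nothing.
It also fails if it takes over 104 s, if anything falls off the work surface, if the arm or the gripper's body presses on something with over 40 N, if the wrist force passes 120 N, or if a joint passes its speed limit or range.

## Working session

There is one attempt and no reset: what is moved stays moved. The work goes in short steps, Python scripts to look and compute and a tool call to move; the robot and the scene stay as the last step left them, time stands still between calls to the robot, and variables do not carry over. Pictures are saved under pics/ and viewed, at most 14 in all, crops included, and the job is handed in when it is done.

Besides the shell and the picture viewer there is one more tool, called after "Request:" as name(argument=value, ...) on one line, values as JSON. arm_command: Moves the arm, as the interface text tells. Its arguments: {"type":"object","properties":{"increments":{"type":"array"},"grip":{"type":"number"},"grip_force":{"type":"number"}},"required":["increments"]}

```bash
ls; mkdir -p pics
python3 - <<'E'
from workcell import r
import cv2,numpy as np
for n in ["top","side"]:
    s=r.snapshot(n); cv2.imwrite(f"pics/{n}0.png",s["color"][:,:,::-1]); print(n,s["camera_matrix"].round(1).tolist(),s["world_to_cam"].round(4).tolist())
o=r.get_obs(); print(o, r.hold_point_z)
E
```

```text
pics
top [[433.2, 0.0, 306.7], [0.0, 433.2, 203.0], [0.0, 0.0, 1.0]] [[0.0109, -0.9996, -0.0252, 0.0032], [-0.9817, -0.0059, -0.1905, 0.526], [0.1903, 0.0268, -0.9814, 0.8666], [0.0, 0.0, 0.0, 1.0]]
side [[479.1, 0.0, 316.1], [0.0, 479.1, 204.8], [0.0, 0.0, 1.0]] [[-0.9924, -0.1233, -0.0008, 0.5211], [-0.0822, 0.6669, -0.7406, 0.0881], [0.0919, -0.7349, -0.6719, 1.0082], [0.0, 0.0, 0.0, 1.0]]
{'time': 0.1, 'joint_positions': array([-1.31587945,  0.46935151, -0.04861059,  1.53356096,  0.0240832 ,
        1.1410161 , -0.08231494]), 'qd': array([ 0.00077466, -0.00022066,  0.00024377, -0.00216192, -0.00107175,
        0.00052123, -0.00209925]), 'joint_efforts': array([ 1.16247742e-03, -5.11516285e+01, -4.65196569e-02, -2.38387871e+01,
        1.08667620e-02,  4.35272232e-03,  1.21481108e-05]), 'position': array([0.18884127, 0.64750043, 0.23037839]), 'tcp_rot': array([[-9.59999436e-01,  2.80001566e-01, -4.52697556e-04],
       [ 2.80001929e-01,  9.59997947e-01, -1.69165048e-03],
       [-3.90760612e-05, -1.75073970e-03, -9.99998467e-01]]), 'wrist_force': array([ 0.9449132 ,  0.56105798, -0.66215091]), 'moment': array([-0.02717031, -0.01458967, -0.00224679]), 'gripper_force': 0.0, 'finger_gap': 0.08592682683426354} 0.0187
```

View pics/top0.png

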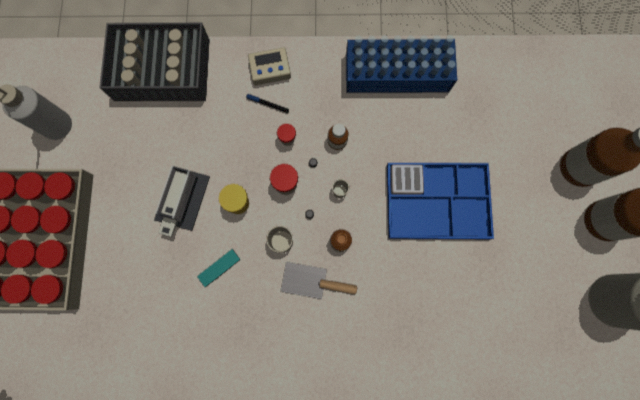

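View pics/side0.png

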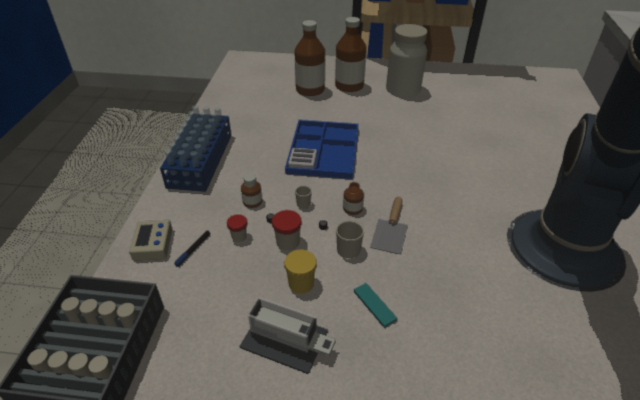

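Top view: the closed items are the wide red cup (284,178), small red cup (286,133) and capped bottle (338,135). The carrier is at (440,200) and the dispenser at (180,200), its mouth toward (168,228). The side view agrees: red wide cup (287,225), red small (237,225), capped bottle (251,190) and mailer end (320,343).

```bash
cat > h.py <<'E'
import cv2,numpy as np
from workcell import r
def snap(n):
    s=r.snapshot(n); return s["color"],s["camera_matrix"],s["world_to_cam"]
def ray(K,T,uv,z):
    uv=np.atleast_2d(np.asarray(uv,float)); R=T[:3,:3];t=T[:3,3]; c=-R.T@t
    d=np.c_[(uv[:,0]-K[0,2])/K[0,0],(uv[:,1]-K[1,2])/K[1,1],np.ones(len(uv))]@R
    return c+d*((z-c[2])/d[:,2])[:,None]
def blobs(m,amin=30):
    c,_=cv2.findContours(m.astype(np.uint8),cv2.RETR_EXTERNAL,cv2.CHAIN_APPROX_NONE)
    return [x for x in c if cv2.contourArea(x)>amin]
E
python3 - <<'E'
from h import *
for n in ["top","side"]:
    im,K,T=snap(n); hsv=cv2.cvtColor(im,cv2.COLOR_RGB2HSV); H,S,V=[hsv[...,i].astype(int) for i in range(3)]
    red=((H<8)|(H>172))&(S>150)&(V>80); yel=(abs(H-25)<6)&(S>150)&(V>100); blue=(abs(H-112)<14)&(S>150)&(V>60)
    amb=(H<15)&(S>100)&(V<140)&(V>20)&~red
    wht=(S<60)&(V>165)
    for nm,m,z,a in [("red",red,.06,40),("yel",yel,.066,40),("blue",blue,.02,500),("amber",amb,.046,60),("white",wht,.07,20)]:
        for c in blobs(m,a):
            (u,v),(w,h),an=q=cv2.minAreaRect(c)
            if n=="top" and not(140<u<500 and 90<v<300): continue
            if n=="side" and not(200<u<370 and 100<v<370): continue
            print(n,nm,np.round([u,v,w,h,an],1),cv2.contourArea(c),ray(K,T,(u,v),z)[0].round(4))
            if nm=="blue": print(ray(K,T,cv2.boxPoints(q),.02).round(4).tolist())
t=cv2.imread("pics/top0.png"); s=cv2.imread("pics/side0.png")
cr=lambda i,a,b,c,d,f: cv2.resize(i[b:d,a:c],None,fx=f,fy=f,interpolation=cv2.INTER_CUBIC)
cv2.imwrite("pics/c1.png",np.vstack([cr(t,140,150,240,250,4),]))
cv2.imwrite("pics/c2.png",cr(t,255,110,375,270,5)[:600])
cv2.imwrite("pics/c3.png",np.hstack([cr(t,140,150,240,250,4),cr(s,235,290,345,390,4)[:400,:400]]))
E
```

```text
top red [283.6 177.4  26.5  26.5  11.3] 537.5 [0.5792 0.057  0.06  ]
top red [285.5 132.5  17.   17.   90. ] 220.5 [0.6794 0.055  0.06  ]
top yel [233. 198.  26.  26.  90.] 522.0 [0.5327 0.1618 0.066 ]
top blue [440. 201.  74. 104.  90.] 6347.5 [ 0.5381 -0.2813  0.02  ]
[[0.6211, -0.1709, 0.02], [0.6219, -0.399, 0.02], [0.4583, -0.3876, 0.02], [0.4565, -0.1668, 0.02]]
top amber [341. 240.  20.  20.  90.] 309.5 [ 0.4486 -0.0647  0.046 ]
top amber [338. 136.  18.  16.   0.] 117.5 [ 0.6767 -0.0591  0.046 ]
side red [236.  221.5  13.4  16.3  45. ] 161.0 [0.6814 0.0698 0.06  ]
side red [286. 220.  18.  28.  90.] 394.0 [0.5807 0.0529 0.06  ]
side yel [300.  261.5  23.   30.   90. ] 526.5 [0.5348 0.1654 0.066 ]
side blue [325.  147.2  60.4  48.4   3.8] 1909.5 [ 0.5352 -0.2677  0.02  ]
[[0.6021, -0.1659, 0.02], [0.6277, -0.382, 0.02], [0.4601, -0.3821, 0.02], [0.4548, -0.1682, 0.02]]
side amber [284.5 227.1  29.4  13.5  10.1] 83.5 [0.5833 0.0597 0.046 ]
side amber [353.  192.5  19.   18.   90. ] 247.0 [ 0.4506 -0.0665  0.046 ]
side amber [250.2 189.3  11.7  18.2  85.6] 141.5 [ 0.6804 -0.0492  0.046 ]
```

View pics/c3.png

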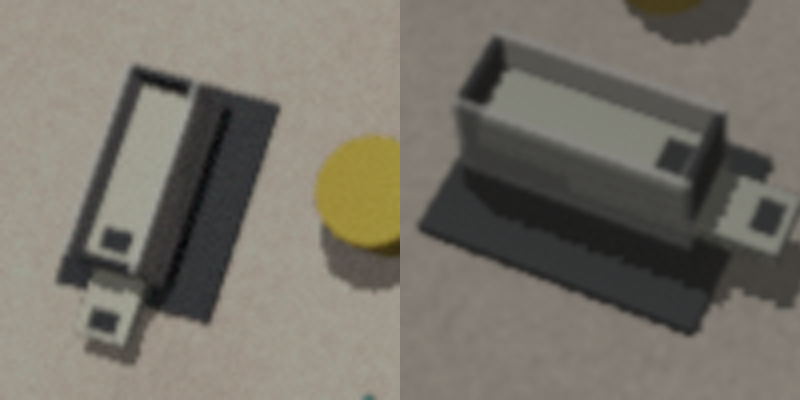

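The crops show the mailer's end with its dark label at about top-view pixel (166,231), pointing down and left in the image. I'll take the wide cup first.

Request:
arm_command(increments=[[[0, 0, 0], [0, 0, -0.142]], [[0, 0, 0], [0, 0, -0.142]], [[-0.026, -0.04, 0], [0, 0, 0]], [[-0.026, -0.04, 0], [0, 0, 0]], [[-0.026, -0.04, 0], [0, 0, 0]], [[-0.026, -0.04, 0], [0, 0, 0]], [[-0.026, -0.04, 0], [0, 0, 0]], [[-0.026, -0.04, 0], [0, 0, 0]], [[-0.026, -0.04, 0], [0, 0, 0]], [[-0.026, -0.04, 0], [0, 0, 0]]], grip=1, grip_force=30)

```text
time: 1.2
position: [0.3977, 0.3262, 0.2314]
tcp_rot: [[-1.0, -0.0, 0.0], [-0.0, 1.0, 0.0], [-0.0, 0.0, -1.0]]
wrist_force: [0.3, 1.2, 0.2]
finger_gap: 0.0854
gripper_force: 0.0
```

Request:
arm_command(increments=[[[-0.026, -0.039, 0], [0, 0, 0]], [[-0.026, -0.039, 0], [0, 0, 0]], [[-0.026, -0.039, 0], [0, 0, 0]], [[-0.026, -0.039, 0], [0, 0, 0]], [[-0.026, -0.039, 0], [0, 0, 0]], [[-0.026, -0.039, 0], [0, 0, 0]], [[-0.024, -0.036, 0], [0, 0, 0]], [[0, 0, 0.03], [0, 0, 0]], [[0, 0, 0.03], [0, 0, 0]], [[0, 0, 0], [0, 0, 0]]])

```text
time: 2.2
position: [0.574, 0.0575, 0.1673]
tcp_rot: [[-1.0, 0.0, -0.009], [0.0, 1.0, -0.001], [0.009, -0.001, -1.0]]
wrist_force: [-1.0, 1.1, -0.4]
finger_gap: 0.0855
gripper_force: 0.0
```

Run:
```python
from h import *
s=r.snapshot("wrist"); cv2.imwrite("pics/w1.png",s["color"][:,:,::-1]); print(s["camera_matrix"],s["world_to_cam"].round(3))
```

```text
[[309.70691629   0.         321.8443387 ]
 [  0.         309.70691629 203.78479829]
 [  0.           0.           1.        ]] [[ 0.001  1.    -0.001 -0.058]
 [ 0.962 -0.001  0.273 -0.57 ]
 [ 0.273 -0.002 -0.962  0.162]
 [ 0.     0.     0.     1.   ]]
```

View pics/w1.png

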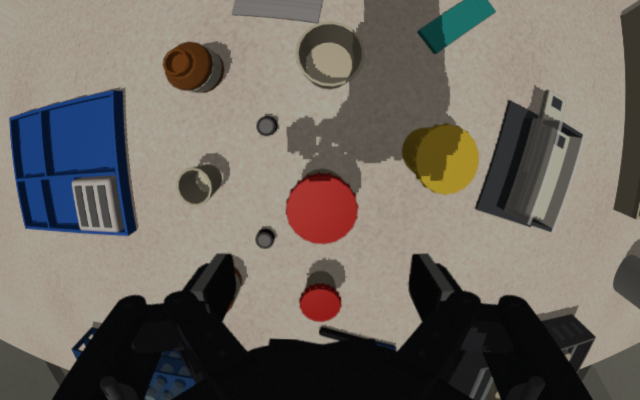

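The wrist view shows the wide lid at (322,208), the small lid at (320,303), the mailer end near (548,100) and the carrier at left.

```bash
cat >> h.py <<'E'
def wray(K,T,uv,z):
    uv=np.atleast_2d(np.asarray(uv,float)); R=T[:3,:3];c=-R.T@T[:3,3]
    q=np.c_[(uv[:,0]-K[0,2])/K[0,0],(uv[:,1]-K[1,2])/K[1,1]]; th=np.linalg.norm(q,axis=1,keepdims=True)
    d=np.c_[q/np.maximum(th,1e-9)*np.sin(th),np.cos(th)]@R
    return c+d*((z-c[2])/d[:,2])[:,None]
E
python3 - <<'E'
from h import *
im,K,T=snap("wrist"); hsv=cv2.cvtColor(im,cv2.COLOR_RGB2HSV); H,S,V=[hsv[...,i].astype(int) for i in range(3)]
red=((H<8)|(H>172))&(S>150)&(V>130)
for c in blobs(red,300):
    for z in (.066,.048):
        p=wray(K,T,c[:,0],z)[:,:2].astype(np.float32); print(z,c[:,0].mean(0),cv2.minEnclosingCircle(p))
print(r.get_obs()["position"])
E
```

```text
0.066 [319.02040816 301.90816327] ((0.6745103597640991, 0.05464475229382515), 0.01909283548593521)
0.048 [319.02040816 301.90816327] ((0.6868211030960083, 0.05440108850598335), 0.020474910736083984)
0.066 [320.60512821 206.47179487] ((0.5800114274024963, 0.05659014731645584), 0.02941257879137993)
0.048 [320.60512821 206.47179487] ((0.5854300260543823, 0.056439127773046494), 0.031596146523952484)
[0.57700257 0.05831163 0.17137505]
```

Request:
arm_command(increments=[[[-0.003, -0.002, 0.03], [0, 0, 0]], [[0, 0, 0.03], [0, 0, 0]], [[0, 0, 0.03], [0, 0, 0]], [[0, 0, 0.03], [0, 0, 0]], [[0, 0, 0.011], [0, 0, 0]], [[0, 0, 0], [0, 0, 0]], [[0, 0, 0], [0, 0, 0]], [[0, 0, 0], [0, 0, 0]], [[0, 0, 0], [0, 0, 0]], [[0, 0, 0], [0, 0, 0]]])

```text
time: 3.3
position: [0.5807, 0.0562, 0.0413]
tcp_rot: [[-1.0, -0.0, 0.002], [-0.0, 1.0, 0.0], [-0.002, 0.0, -1.0]]
wrist_force: [1.1, 0.2, -0.2]
finger_gap: 0.0856
gripper_force: 0.0
```

Request:
arm_command(increments=[[[0, 0, 0], [0, 0, 0]], [[0, 0, 0], [0, 0, 0]], [[0, 0, 0], [0, 0, 0]], [[0, 0, 0], [0, 0, 0]], [[0, 0, 0], [0, 0, 0]], [[0, 0, 0], [0, 0, 0]], [[0, 0, 0], [0, 0, 0]], [[0, 0, 0], [0, 0, 0]], [[0, 0, 0], [0, 0, 0]], [[0, 0, 0], [0, 0, 0]]], grip=0.5)

```text
time: 4.3
position: [0.5803, 0.0562, 0.0408]
tcp_rot: [[-1.0, -0.0, 0.0], [-0.0, 1.0, 0.0], [-0.0, 0.0, -1.0]]
wrist_force: [-2.1, 0.2, 5.8]
finger_gap: 0.0583
gripper_force: 31.8
```

Run:
```python
from h import *
im,K,T=snap("top"); hsv=cv2.cvtColor(im,cv2.COLOR_RGB2HSV); H,S,V=[hsv[...,i].astype(int) for i in range(3)]
blue=(abs(H-112)<14)&(S>150)&(V>40); ok=np.zeros_like(blue); ok[150:250,375:505]=1
c=max(blobs(blue&ok,200),key=cv2.contourArea)
h=cv2.convexHull(c); a=cv2.approxPolyDP(h,4,True)[:,0]; print(a.tolist()); print(ray(K,T,a,.02).round(4).tolist())
# distances of divider lines: dump crop
cv2.imwrite("pics/c4.png",cv2.resize(im[150:255,375:505,::-1],None,fx=6,fy=6,interpolation=cv2.INTER_CUBIC)[:600])
```

```text
[[487, 164], [492, 237], [389, 237], [389, 164]]
[[0.6218, -0.3881, 0.02], [0.4604, -0.3877, 0.02], [0.4586, -0.169, 0.02], [0.6211, -0.1731, 0.02]]
```

View pics/c4.png

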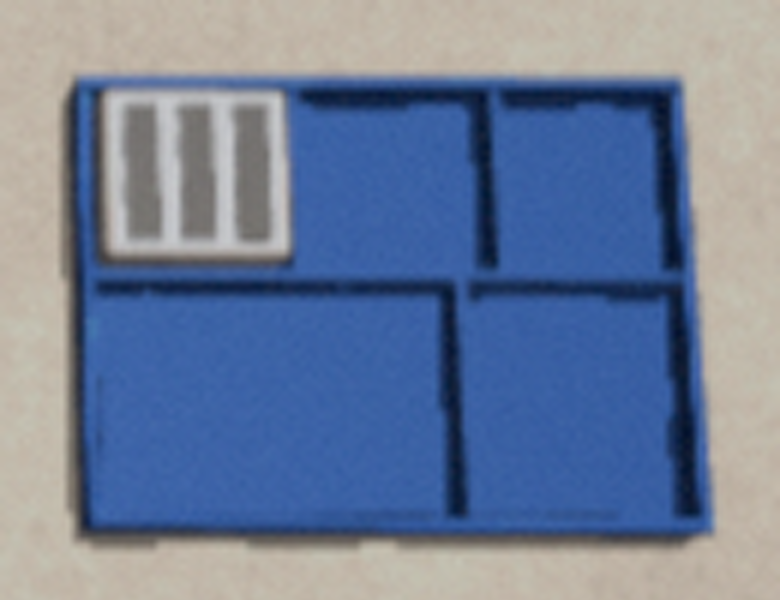

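The carrier crop shows edges nearly parallel to the world axes. Its centre is about (0.5405, -0.2795), with no measurable yaw.

Request:
arm_command(increments=[[[0, 0, -0.02], [0, 0, 0]], [[0, 0, -0.04], [0, 0, 0]], [[0, -0.02, -0.03], [0, 0, 0]], [[0.01, -0.04, 0], [0, 0, 0]], [[0.01, -0.045, 0], [0, 0, 0]], [[0.01, -0.045, 0], [0, 0, 0]], [[0.01, -0.045, 0], [0, 0, 0]], [[0.01, -0.045, 0], [0, 0, 0]], [[0.01, -0.045, 0], [0, 0, 0]], [[0.01, -0.045, 0], [0, 0, 0]]])

```text
time: 5.35
position: [0.5093, -0.2755, 0.1299]
tcp_rot: [[-1.0, -0.0, -0.0], [-0.0, 1.0, 0.0], [0.0, 0.0, -1.0]]
wrist_force: [0.7, -0.3, -0.6]
finger_gap: 0.0584
gripper_force: 32.7
```

Request:
arm_command(increments=[[[0.006, -0.045, 0], [0, 0, 0]], [[0, -0.028, 0.01], [0, 0, 0]], [[0, 0, 0.02], [0, 0, 0]], [[0, 0, 0.02], [0, 0, 0]], [[0, 0, 0.01], [0, 0, 0]], [[0, 0, 0], [0, 0, 0]], [[0, 0, 0], [0, 0, 0]], [[0, 0, 0], [0, 0, 0]], [[0, 0, 0], [0, 0, 0]], [[0, 0, 0], [0, 0, 0]]])

```text
time: 6.35
position: [0.5046, -0.347, 0.071]
tcp_rot: [[-1.0, -0.0, 0.001], [-0.0, 1.0, -0.001], [-0.001, -0.001, -1.0]]
wrist_force: [0.9, 0.1, -0.9]
finger_gap: 0.0586
gripper_force: 32.7
```

Run:
```python
from h import *
im,K,T=snap("side"); a=cv2.resize(im[80:200,260:400,::-1],None,fx=4,fy=4,interpolation=cv2.INTER_CUBIC)
cv2.imwrite("pics/s1.png",a[:,:400])
im,K,T=snap("wrist"); cv2.imwrite("pics/s1.png",np.hstack([a[:400,:460],cv2.resize(im[:,120:520,::-1],(400,400))])[:, :800]); print(r.get_obs()["position"],r.get_obs()["wrist_force"],r.get_obs()["finger_gap"])
```

```text
[ 0.50437513 -0.34695908  0.07068744] [ 0.21854327 -0.81014483 -0.63205672] 0.058486217206120523
```

View pics/s1.png

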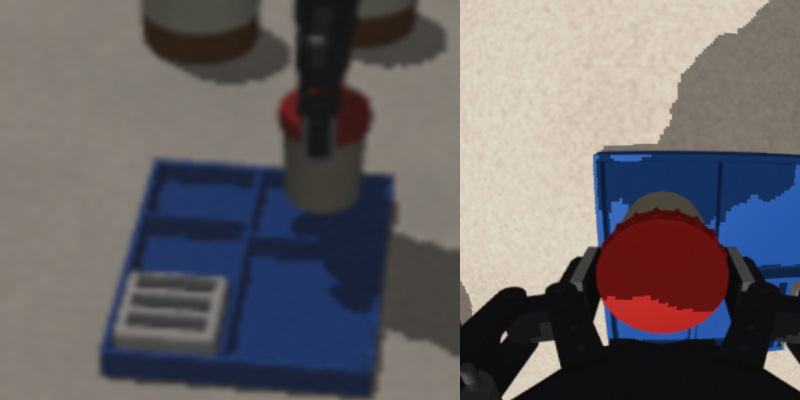

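The cup hangs upright over the square pocket, and the lid fills the grip.

Request:
arm_command(increments=[[[0, 0, 0.01], [0, 0, 0]], [[0, 0, 0.008], [0, 0, 0]], [[0, 0, 0.004], [0, 0, 0]], [[0, 0, 0.001], [0, 0, 0]], [[0, 0, 0.001], [0, 0, 0]], [[0, 0, 0.001], [0, 0, 0]], [[0, 0, 0], [0, 0, 0]], [[0, 0, 0], [0, 0, 0]], [[0, 0, 0], [0, 0, 0]], [[0, 0, 0], [0, 0, 0]]])

```text
time: 7.45
position: [0.5043, -0.3469, 0.0459]
tcp_rot: [[-1.0, -0.0, 0.0], [-0.0, 1.0, 0.0], [-0.0, 0.0, -1.0]]
wrist_force: [-2.0, 2.2, 5.7]
finger_gap: 0.0585
gripper_force: 33.1
```

Request:
arm_command(increments=[[[0, 0, 0], [0, 0, 0]], [[0, 0, 0], [0, 0, 0]], [[0, 0, 0], [0, 0, 0]], [[0, 0, 0], [0, 0, 0]], [[0, 0, 0], [0, 0, 0]], [[0, 0, -0.005], [0, 0, 0]], [[0, 0, -0.02], [0, 0, 0]], [[0, 0, -0.03], [0, 0, 0]], [[0, 0, -0.04], [0, 0, 0]], [[-0.02, 0.03, -0.02], [0, 0, 0]]], grip=0.95)

```text
time: 8.45
position: [0.5221, -0.3234, 0.1644]
tcp_rot: [[-1.0, 0.01, 0.003], [0.01, 1.0, -0.006], [-0.003, -0.006, -1.0]]
wrist_force: [1.6, -1.0, 1.0]
finger_gap: 0.0809
gripper_force: 0.0
```

Request:
arm_command(increments=[[[-0.025, 0.042, 0], [0, 0, 0]], [[-0.025, 0.042, 0], [0, 0, 0]], [[-0.025, 0.042, 0], [0, 0, 0]], [[-0.02, 0.042, 0], [0, 0, 0]], [[-0.02, 0.042, 0], [0, 0, 0]], [[-0.01, 0.04, 0], [0, 0, 0]], [[0, 0, 0], [0, 0, 0]], [[0, 0, 0], [0, 0, 0]], [[0, 0, 0], [0, 0, 0]], [[0, 0, 0], [0, 0, 0]]], grip=0.65)

```text
time: 9.45
position: [0.6487, -0.0692, 0.1605]
tcp_rot: [[-1.0, 0.003, -0.0], [0.003, 1.0, -0.001], [0.0, -0.001, -1.0]]
wrist_force: [-0.6, 0.5, -1.1]
finger_gap: 0.0554
gripper_force: 0.0
```

Run:
```python
from h import *
im,K,T=snap("top"); cv2.imwrite("pics/t2.png",im[:,:,::-1])
im,K,T=snap("wrist"); cv2.imwrite("pics/w2.png",im[:,:,::-1])
a=cv2.imread("pics/t2.png")[100:280,360:520]
cv2.imwrite("pics/m2.png",np.hstack([cv2.resize(a,(356,400)),im[:,110:550,::-1]])); print(r.get_obs()["position"])
```

```text
[ 0.64879048 -0.06865717  0.16046517]
```

View pics/m2.png

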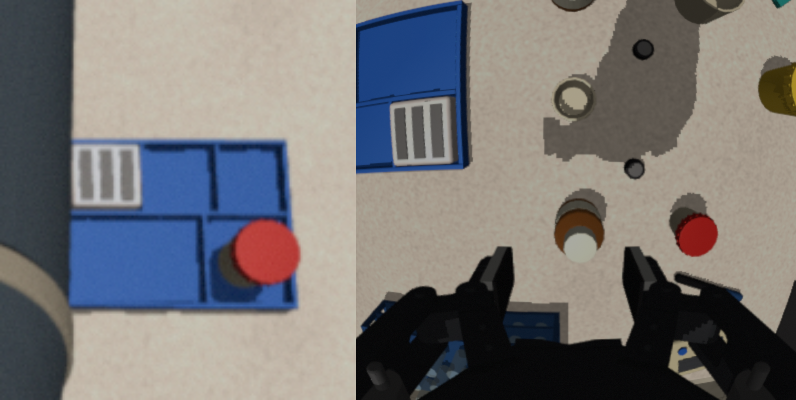

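The wide cup stands in the square pocket. In the wrist view the bottle cap is at full-image pixel (334,247) and the small lid at (451,234).

Run:
```python
from h import *
im,K,T=snap("wrist"); hsv=cv2.cvtColor(im,cv2.COLOR_RGB2HSV); H,S,V=[hsv[...,i].astype(int) for i in range(3)]
m=(S<50)&(V>140); ok=np.zeros_like(m); ok[228:270,310:360]=1
for nm,m,z in (("cap",m&ok,.074),("red",((H<8)|(H>172))&(S>150)&(V>130),.048)):
  for c in blobs(m,150): print(nm,c[:,0].mean(0),cv2.minEnclosingCircle(wray(K,T,c[:,0],z)[:,:2].astype(np.float32)))
```

```text
cap [338.06030151 251.52763819] ((0.6847521066665649, -0.05815070867538452), 0.027155039831995964)
red [451.47663551 236.71962617] ((0.6865937113761902, 0.05500615015625954), 0.02031742036342621)
red [46.78225806 69.4516129 ] ((0.49615785479545593, -0.37463676929473877), 0.03188600391149521)
```

Run:
```python
from h import *
im=cv2.imread("pics/w2.png"); _,K,T=snap("wrist"); g=cv2.cvtColor(im,cv2.COLOR_BGR2GRAY)[215:275,300:370]
print(wray(K,T,[[334,247],[334,246]],.074).round(4).tolist())
c=cv2.HoughCircles(g,cv2.HOUGH_GRADIENT,1,20,param1=100,param2=12,minRadius=11,maxRadius=22); print(c)
print(wray(K,T,c[0,:3,:2]+[300,215],.074).round(4).tolist())
```

```text
[[0.6818, -0.0587, 0.074], [0.6809, -0.0587, 0.074]]
[[[33.5 33.5 15.8]]]
[[0.6832, -0.0591, 0.074]]
```

Request:
arm_command(increments=[[[-0.017, 0.005, 0], [0, 0, 0]], [[-0.016, 0.005, 0.01], [0, 0, 0]], [[0, 0, 0.03], [0, 0, 0]], [[0, 0, 0.03], [0, 0, 0]], [[0, 0, 0.02], [0, 0, 0]], [[0, 0, 0.011], [0, 0, 0]], [[0, 0, 0], [0, 0, 0]], [[0, 0, 0], [0, 0, 0]], [[0, 0, 0], [0, 0, 0]], [[0, 0, 0], [0, 0, 0]]])

```text
time: 10.65
position: [0.6829, -0.057, 0.0607]
tcp_rot: [[-1.0, -0.0, 0.002], [-0.0, 1.0, 0.0], [-0.002, 0.0, -1.0]]
wrist_force: [0.0, -0.1, 0.3]
finger_gap: 0.0554
gripper_force: 0.0
```

Request:
arm_command(increments=[[[0, 0, 0], [0, 0, 0]], [[0, 0, 0], [0, 0, 0]], [[0, 0, 0], [0, 0, 0]], [[0, 0, 0], [0, 0, 0]], [[0, 0, 0], [0, 0, 0]], [[0, 0, 0], [0, 0, 0]], [[0, 0, 0], [0, 0, 0]], [[0, 0, 0], [0, 0, 0]], [[0, 0, 0], [0, 0, 0]], [[0, 0, 0], [0, 0, 0]]], grip=0.2, grip_force=40)

```text
time: 11.65
position: [0.6826, -0.057, 0.0599]
tcp_rot: [[-1.0, -0.0, 0.001], [-0.0, 1.0, -0.0], [-0.001, -0.0, -1.0]]
wrist_force: [-0.8, -1.5, 5.0]
finger_gap: 0.0262
gripper_force: 39.5
```

Request:
arm_command(increments=[[[0, 0, -0.02], [0, 0, 0]], [[0, 0, -0.035], [0, 0, 0]], [[0, -0.01, -0.03], [0, 0, 0]], [[0.012, -0.03, 0], [0, 0, 0]], [[0.016, -0.036, 0], [0, 0, 0]], [[0.016, -0.036, 0], [0, 0, 0]], [[0.016, -0.036, 0], [0, 0, 0]], [[0.016, -0.036, 0], [0, 0, 0]], [[0.013, -0.03, 0], [0, 0, 0]], [[0.008, -0.0135, 0], [0, 0, 0]]])

```text
time: 12.65
position: [0.5825, -0.2882, 0.1435]
tcp_rot: [[-1.0, 0.005, -0.002], [0.005, 1.0, -0.001], [0.002, -0.001, -1.0]]
wrist_force: [0.2, -0.9, -0.8]
finger_gap: 0.0262
gripper_force: 39.7
```

Request:
arm_command(increments=[[[0, 0, 0.01], [0, 0, 0]], [[0, 0, 0.02], [0, 0, 0]], [[0, 0, 0.02], [0, 0, 0]], [[0, 0, 0.01], [0, 0, 0]], [[0, 0, 0], [0, 0, 0]], [[0, 0, 0], [0, 0, 0]], [[0, 0, 0], [0, 0, 0]], [[0, 0, 0], [0, 0, 0]], [[0, 0, 0], [0, 0, 0]], [[0, 0, 0], [0, 0, 0]]])

```text
time: 13.65
position: [0.5853, -0.2845, 0.0847]
tcp_rot: [[-1.0, -0.0, 0.001], [-0.0, 1.0, -0.0], [-0.001, -0.0, -1.0]]
wrist_force: [0.8, -0.4, -0.2]
finger_gap: 0.0257
gripper_force: 39.7
```

Run:
```python
from h import *
im,K,T=snap("side"); a=cv2.resize(im[90:200,260:380,::-1],(436,400),interpolation=cv2.INTER_CUBIC)
im,K,T=snap("wrist"); cv2.imwrite("pics/s2.png",np.hstack([a,cv2.resize(im[:,140:500,::-1],(360,400))])); o=r.get_obs();print(o["position"],o["wrist_force"],o["finger_gap"])
```

```text
[ 0.58520961 -0.28446773  0.08450176] [ 0.29297983  0.55329327 -1.1466744 ] 0.025913675529938167
```

View pics/s2.png

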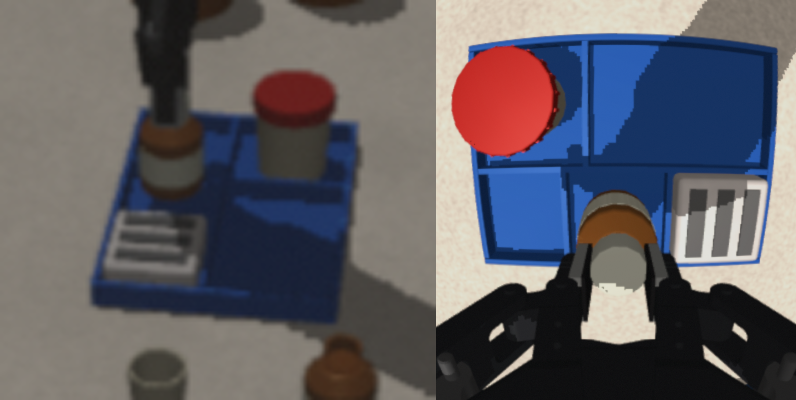

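The bottle hangs upright, centred over the middle pocket.

Request:
arm_command(increments=[[[0, 0, 0.008], [0, 0, 0]], [[0, 0, 0.005], [0, 0, 0]], [[0, 0, 0.003], [0, 0, 0]], [[0, 0, 0.001], [0, 0, 0]], [[0, 0, 0.001], [0, 0, 0]], [[0, 0, 0.001], [0, 0, 0]], [[0, 0, 0.0005], [0, 0, 0]], [[0, 0, 0], [0, 0, 0]], [[0, 0, 0], [0, 0, 0]], [[0, 0, 0], [0, 0, 0]]])

```text
time: 14.75
position: [0.5854, -0.2845, 0.0651]
tcp_rot: [[-1.0, -0.0, 0.001], [-0.0, 1.0, -0.0], [-0.001, -0.0, -1.0]]
wrist_force: [0.0, -0.4, 0.8]
finger_gap: 0.0262
gripper_force: 39.8
```

Request:
arm_command(increments=[[[0, 0, 0.0005], [0, 0, 0]], [[0, 0, 0], [0, 0, 0]], [[0, 0, 0], [0, 0, 0]], [[0, 0, 0], [0, 0, 0]], [[0, 0, 0], [0, 0, 0]], [[0, 0, 0], [0, 0, 0]], [[0, 0, 0], [0, 0, 0]], [[0, 0, -0.01], [0, 0, 0]], [[0, 0, -0.03], [0, 0, 0]], [[0, 0, -0.04], [0, 0, 0]]], grip=0.6)

```text
time: 15.75
position: [0.5839, -0.2838, 0.1439]
tcp_rot: [[-1.0, -0.0, -0.004], [-0.0, 1.0, 0.002], [0.004, 0.002, -1.0]]
wrist_force: [0.4, 0.0, -0.4]
finger_gap: 0.0514
gripper_force: 0.0
```

Request:
arm_command(increments=[[[-0.012, 0.04, 0], [0, 0, 0]], [[-0.014, 0.046, 0], [0, 0, 0]], [[-0.014, 0.046, 0], [0, 0, 0]], [[-0.014, 0.046, 0], [0, 0, 0]], [[-0.014, 0.046, 0], [0, 0, 0]], [[-0.014, 0.046, 0], [0, 0, 0]], [[-0.014, 0.046, 0], [0, 0, 0]], [[-0.004, 0.024, 0], [0, 0, 0]], [[0, 0, 0.03], [0, 0, 0]], [[0, 0, 0], [0, 0, 0]]], grip=0.8)

```text
time: 16.75
position: [0.6825, 0.057, 0.1113]
tcp_rot: [[-1.0, -0.003, -0.007], [-0.003, 1.0, -0.001], [0.007, -0.001, -1.0]]
wrist_force: [-0.3, 0.4, -0.4]
finger_gap: 0.0686
gripper_force: 0.0
```

Run:
```python
from h import *
im,K,T=snap("wrist"); hsv=cv2.cvtColor(im,cv2.COLOR_RGB2HSV); H,S,V=[hsv[...,i].astype(int) for i in range(3)]
for c in blobs(((H<8)|(H>172))&(S>150)&(V>130),150): print(c[:,0].mean(0),cv2.minEnclosingCircle(wray(K,T,c[:,0],.048)[:,:2].astype(np.float32)))
print(r.get_obs()["position"])
im,K,T=snap("side"); a=cv2.resize(im[90:200,260:380,::-1],(436,400),interpolation=cv2.INTER_CUBIC); cv2.imwrite("pics/s3.png",a)
```

```text
[318.69811321 223.35849057] ((0.6869349479675293, 0.05416770651936531), 0.020525088533759117)
[0.68359796 0.05539732 0.11304186]
```

View pics/s3.png

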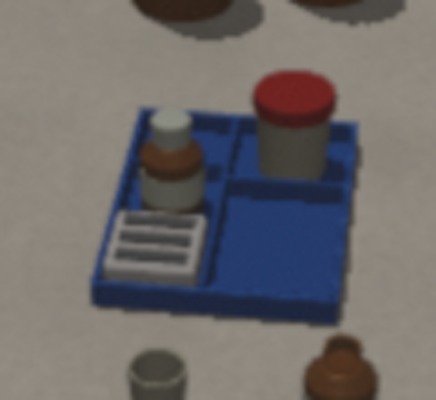

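Both placed items stand upright in their pockets. Next, the small cup, with the tool turned 45° so its fingers clear the neighbours in the carrier.

Request:
arm_command(increments=[[[-0.003, -0.001, 0], [0, 0, 0]], [[0, 0, 0], [0, 0, 0.131]], [[0, 0, 0], [0, 0, 0.131]], [[0, 0, 0], [0, 0, 0.131]], [[0, 0, 0.01], [0, 0, 0.131]], [[0, 0, 0.02], [0, 0, 0.131]], [[0, 0, 0.02], [0, 0, 0.131]], [[0, 0, 0.02], [0, 0, 0]], [[0, 0, 0.007], [0, 0, 0]], [[0, 0, 0], [0, 0, 0]]])

```text
time: 17.85
position: [0.6881, 0.0539, 0.0373]
tcp_rot: [[-0.706, 0.708, -0.001], [0.708, 0.706, -0.0], [0.0, -0.0, -1.0]]
wrist_force: [-0.3, 0.0, 0.2]
finger_gap: 0.0681
gripper_force: 0.0
```

Request:
arm_command(increments=[[[0, 0, 0], [0, 0, 0]], [[0, 0, 0], [0, 0, 0]], [[0, 0, 0], [0, 0, 0]], [[0, 0, 0], [0, 0, 0]], [[0, 0, 0], [0, 0, 0]], [[0, 0, 0], [0, 0, 0]], [[0, 0, 0], [0, 0, 0]], [[0, 0, 0], [0, 0, 0]], [[0, 0, 0], [0, 0, 0]], [[0, 0, 0], [0, 0, 0]]], grip=0.3, grip_force=30)

```text
time: 18.85
position: [0.6893, 0.0544, 0.0391]
tcp_rot: [[-0.707, 0.708, 0.003], [0.708, 0.707, 0.0], [-0.002, 0.002, -1.0]]
wrist_force: [-0.7, -0.4, 6.2]
finger_gap: 0.0401
gripper_force: 30.3
```

Request:
arm_command(increments=[[[0, 0, -0.02], [0, 0, 0]], [[0, 0, -0.04], [0, 0, 0]], [[0, 0, -0.04], [0, 0, 0]], [[-0.009, -0.015, -0.02], [0, 0, 0]], [[-0.02, -0.033, 0], [0, 0, 0]], [[-0.023, -0.039, 0], [0, 0, 0]], [[-0.023, -0.039, 0], [0, 0, 0]], [[-0.023, -0.039, 0], [0, 0, 0]], [[-0.023, -0.039, 0], [0, 0, 0]], [[-0.023, -0.039, 0], [0, 0, 0]]])

```text
time: 19.85
position: [0.616, -0.2216, 0.1568]
tcp_rot: [[-0.706, 0.708, -0.001], [0.708, 0.706, 0.0], [0.001, -0.001, -1.0]]
wrist_force: [-0.1, 0.0, -0.5]
finger_gap: 0.0401
gripper_force: 30.6
```

Request:
arm_command(increments=[[[-0.023, -0.039, 0], [0, 0, 0]], [[-0.023, -0.039, 0], [0, 0, 0]], [[-0.018, -0.03, 0], [0, 0, 0]], [[-0.01, -0.0125, 0], [0, 0, 0]], [[0, 0, 0.02], [0, 0, 0]], [[0, 0, 0.025], [0, 0, 0]], [[0, 0, 0.02], [0, 0, 0]], [[0, 0, 0.015], [0, 0, 0]], [[0, 0, 0], [0, 0, 0]], [[0, 0, 0], [0, 0, 0]]])

```text
time: 20.85
position: [0.5853, -0.3564, 0.0774]
tcp_rot: [[-0.707, 0.707, 0.0], [0.707, 0.707, 0.0], [-0.0, 0.0, -1.0]]
wrist_force: [-0.6, -0.3, -0.5]
finger_gap: 0.0399
gripper_force: 30.6
```

Run:
```python
from h import *
im,K,T=snap("side"); a=cv2.resize(im[90:200,260:380,::-1],(436,400),interpolation=cv2.INTER_CUBIC)
im,K,T=snap("wrist"); cv2.imwrite("pics/s4.png",np.hstack([a,cv2.resize(im[:,140:500,::-1],(360,400))])); o=r.get_obs();print(o["position"],o["wrist_force"],o["finger_gap"])
```

```text
[ 0.58580529 -0.35696644  0.07854544] [-0.36302967 -0.05440419 -1.52752199] 0.04012598154372836
```

View pics/s4.png

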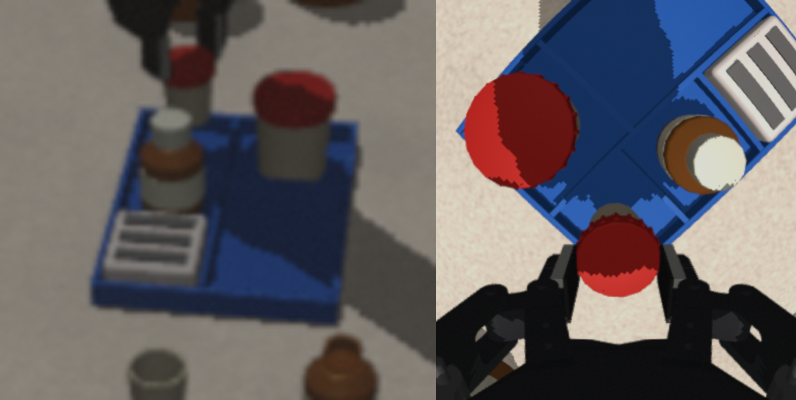

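The small cup hangs upright over the corner pocket, with both neighbours clear.

Request:
arm_command(increments=[[[0, 0, 0.015], [0, 0, 0]], [[0, 0, 0.01], [0, 0, 0]], [[0, 0, 0.005], [0, 0, 0]], [[0, 0, 0.001], [0, 0, 0]], [[0, 0, 0.001], [0, 0, 0]], [[0, 0, 0.001], [0, 0, 0]], [[0, 0, 0.001], [0, 0, 0]], [[0, 0, 0], [0, 0, 0]], [[0, 0, 0], [0, 0, 0]], [[0, 0, 0], [0, 0, 0]]])

```text
time: 21.95
position: [0.5855, -0.357, 0.0442]
tcp_rot: [[-0.707, 0.707, 0.001], [0.707, 0.707, -0.001], [-0.001, 0.0, -1.0]]
wrist_force: [-1.2, -0.5, 5.3]
finger_gap: 0.0399
gripper_force: 31.2
```

Request:
arm_command(increments=[[[0, 0, 0], [0, 0, 0]], [[0, 0, 0], [0, 0, 0]], [[0, 0, 0], [0, 0, 0]], [[0, 0, 0], [0, 0, 0]], [[0, 0, 0], [0, 0, 0]], [[0, 0, 0], [0, 0, 0]], [[0, 0, -0.01], [0, 0, 0]], [[0, 0, -0.04], [0, 0, 0]], [[0, 0, -0.045], [0, 0, 0]], [[0, 0, -0.04], [0, 0, 0]]], grip=0.6)

```text
time: 22.95
position: [0.5851, -0.3569, 0.181]
tcp_rot: [[-0.707, 0.708, 0.001], [0.708, 0.707, -0.001], [-0.001, 0.0, -1.0]]
wrist_force: [0.0, -1.3, -0.3]
finger_gap: 0.0515
gripper_force: 0.0
```

Request:
arm_command(increments=[[[0.039, 0.026, 0], [0, 0, 0]], [[0.039, 0.026, 0], [0, 0, 0]], [[0.039, 0.026, 0], [0, 0, 0]], [[0.039, 0.026, 0], [0, 0, 0]], [[0.039, 0.026, 0], [0, 0, 0]], [[0.039, 0.026, 0], [0, 0, 0]], [[0.039, 0.026, 0], [0, 0, 0]], [[0.039, 0.026, 0], [0, 0, 0]], [[0.039, 0.026, 0], [0, 0, 0]], [[0.039, 0.026, 0], [0, 0, 0]]])

```text
time: 23.95
position: [0.493, 0.1048, 0.1793]
tcp_rot: [[-0.707, 0.708, 0.002], [0.708, 0.707, 0.001], [-0.001, 0.002, -1.0]]
wrist_force: [1.1, 0.5, -0.5]
finger_gap: 0.0513
gripper_force: 0.0
```

Request:
arm_command(increments=[[[0.039, 0.026, 0], [0, 0, 0]], [[0.039, 0.026, 0], [0, 0, 0]], [[0.039, 0.026, 0], [0, 0, 0]], [[0, 0, 0.02], [0, 0, -0.14]], [[0, 0, 0], [0, 0, -0.14]], [[0, 0, 0], [0, 0, -0.14]], [[0, 0, 0], [0, 0, -0.14]], [[0, 0, 0], [0, 0, -0.14]], [[0, 0, 0], [0, 0, -0.085]], [[0, 0, 0], [0, 0, 0]]])

```text
time: 24.95
position: [0.4661, 0.2409, 0.1591]
tcp_rot: [[-1.0, 0.002, 0.001], [0.002, 1.0, 0.001], [-0.001, 0.001, -1.0]]
wrist_force: [0.4, -1.2, 0.4]
finger_gap: 0.0513
gripper_force: 0.0
```

Run:
```python
from h import *
im,K,T=snap("wrist"); cv2.imwrite("pics/w3.png",im[:,:,::-1]);o=r.get_obs();print(o["position"],o["tcp_rot"].round(3).tolist())
im,K,T=snap("side"); cv2.imwrite("pics/s5.png",im[:,:,::-1])
```

```text
[0.46609951 0.24086594 0.15895803] [[-1.0, 0.003, 0.001], [0.003, 1.0, 0.001], [-0.001, 0.001, -1.0]]
```

View pics/w3.png

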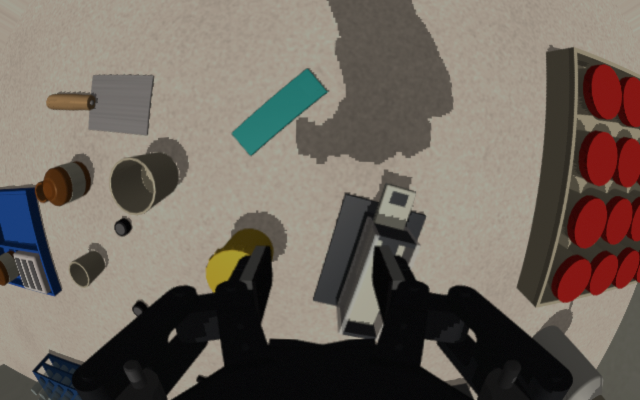

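Run:
```python
from h import *
im=cv2.imread("pics/w3.png"); _,K,T=snap("wrist")
cv2.imwrite("pics/c5.png",cv2.resize(im[170:320,300:440],None,fx=4,fy=4,interpolation=cv2.INTER_CUBIC)[:600])
p=wray(K,T,[[344,193],[425,213],[314,300]],.006); print(p.round(4).tolist(), np.degrees(np.arctan2(*(p[1]-p[0])[1::-1])),np.degrees(np.arctan2(*(p[2]-p[0])[1::-1])),np.linalg.norm(p[1]-p[0]),np.linalg.norm(p[2]-p[0]))
```

```text
[[0.471, 0.2627, 0.006], [0.4925, 0.3486, 0.006], [0.5961, 0.2314, 0.006]] 75.93668853427961 -14.058046236046836 0.08849006953793351 0.12893968190426194
```

View pics/c5.png

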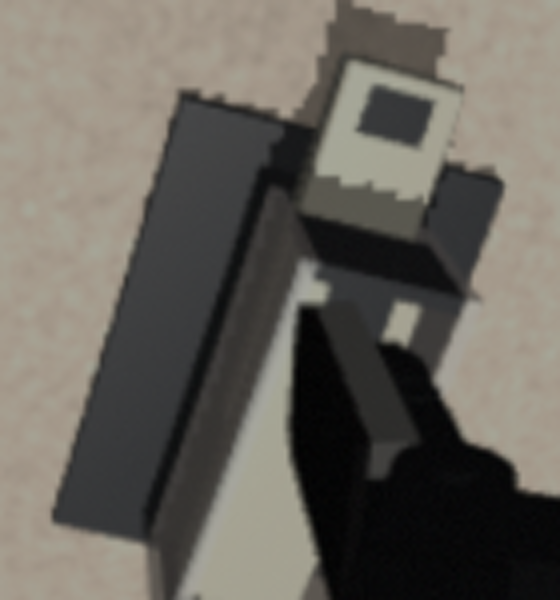

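The zoom gives the mailer's top front corners as (386,184.5) and (415.5,193) in the full image. From the foot, the dispenser's yaw is about -14°.

Run:
```python
from h import *
_,K,T=snap("wrist")
p=wray(K,T,[[386.2,184.7],[415.3,193],[375.5,224],[405,229.5]],.034); print(p.round(4).tolist(),p[:2].mean(0),np.linalg.norm(p[1]-p[0]),[np.degrees(np.arctan2(*(b-a)[1::-1])) for a,b in((p[0],p[1]),(p[0],p[2]),(p[1],p[3]))])
# side view check of mailer front corners
im,K,T=snap("side"); im=im.copy(); hsv=cv2.cvtColor(im,cv2.COLOR_RGB2HSV); m=(hsv[...,1]<70)&(hsv[...,2]>120); ok=np.zeros_like(m); ok[325:360,308:345]=1
for c in blobs(m&ok,20): b=cv2.boxPoints(cv2.minAreaRect(c)); print(b.tolist(),ray(K,T,b,.034).round(4).tolist())
```

```text
[[0.456, 0.2988, 0.034], [0.4636, 0.327, 0.034], [0.4934, 0.2907, 0.034], [0.4994, 0.3198, 0.034]] [0.45977444 0.31287562 0.034     ] 0.029170939090143344 [np.float64(74.80139012910755), np.float64(-12.219285904644998), np.float64(-11.342806409476328)]
[[314.0, 325.0], [344.0, 325.0], [344.0, 359.0], [314.0, 359.0]] [[0.4943, 0.2777, 0.034], [0.4429, 0.2713, 0.034], [0.4377, 0.3356, 0.034], [0.4861, 0.3416, 0.034]]
```

Request:
arm_command(increments=[[[-0.004, 0.034, 0], [0, 0, 0]], [[-0.0044, 0.0336, 0], [0, 0, 0]], [[0, 0, 0], [0, 0, 0.122]], [[0, 0, 0], [0, 0, 0.122]], [[0, 0, 0.035], [0, 0, 0]], [[0, 0, 0.035], [0, 0, 0]], [[0, 0, 0.02], [0, 0, 0]], [[0, 0, 0], [0, 0, 0]], [[0, 0, 0], [0, 0, 0]], [[0, 0, 0], [0, 0, 0]]])

```text
time: 26.2
position: [0.4753, 0.3093, 0.0698]
tcp_rot: [[-0.97, 0.243, 0.002], [0.243, 0.97, 0.002], [-0.002, 0.002, -1.0]]
wrist_force: [0.3, 0.2, -0.1]
finger_gap: 0.0514
gripper_force: 0.0
```

Run:
```python
from h import *
im,K,T=snap("wrist"); cv2.imwrite("pics/w4.png",cv2.resize(im[100:400,150:490,::-1],None,fx=2,fy=2)[:600]);o=r.get_obs();print(o["position"],o["tcp_rot"].round(3).tolist(),o["joint_positions"].round(2))
```

```text
[0.47525495 0.30931131 0.06985405] [[-0.97, 0.243, 0.002], [0.243, 0.97, 0.002], [-0.002, 0.002, -1.0]] [-0.77  0.49  0.16  1.95 -0.11  0.71  0.78]
```

View pics/w4.png

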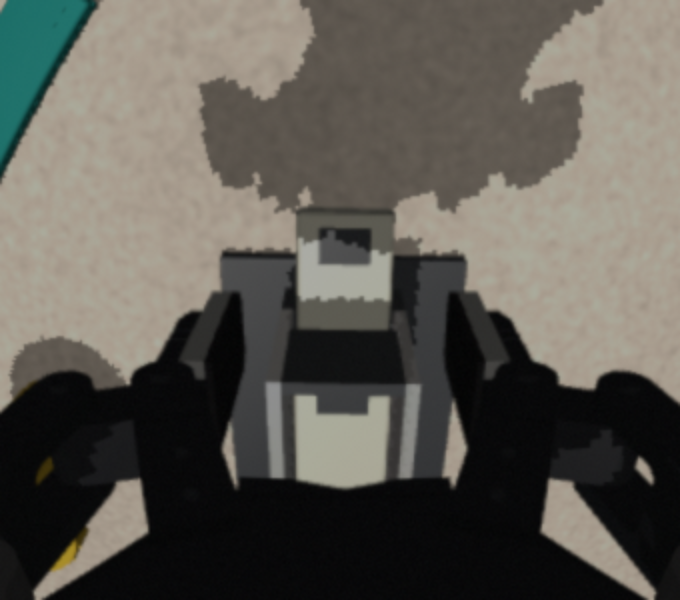

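The mailer's end is centred between the fingers at crop column 345 and lies parallel to the tool. I'll descend and pinch.

Request:
arm_command(increments=[[[0, 0, 0.02], [0, 0, 0]], [[0, 0, 0.015], [0, 0, 0]], [[0, 0, 0.0105], [0, 0, 0]], [[0, 0, 0], [0, 0, 0]], [[0, 0, 0], [0, 0, 0]], [[0, 0, 0], [0, 0, 0]], [[0, 0, 0], [0, 0, 0]], [[0, 0, 0], [0, 0, 0]], [[0, 0, 0], [0, 0, 0]], [[0, 0, 0], [0, 0, 0]]])

```text
time: 27.25
position: [0.4743, 0.3087, 0.023]
tcp_rot: [[-0.97, 0.242, 0.0], [0.242, 0.97, 0.0], [-0.0, 0.0, -1.0]]
wrist_force: [-0.2, 0.2, 0.5]
finger_gap: 0.0513
gripper_force: 0.0
```

Request:
arm_command(increments=[[[0, 0, 0], [0, 0, 0]], [[0, 0, 0], [0, 0, 0]], [[0, 0, 0], [0, 0, 0]], [[0, 0, 0], [0, 0, 0]], [[0, 0, 0], [0, 0, 0]], [[0, 0, 0], [0, 0, 0]], [[0, 0, 0], [0, 0, 0]], [[0, 0, 0], [0, 0, 0]], [[0, 0, 0], [0, 0, 0]], [[0, 0, 0], [0, 0, 0]]], grip=0.2, grip_force=30)

```text
time: 28.25
position: [0.4743, 0.3087, 0.023]
tcp_rot: [[-0.97, 0.242, 0.0], [0.242, 0.97, 0.0], [-0.0, 0.0, -1.0]]
wrist_force: [-1.5, -0.7, 5.0]
finger_gap: 0.0291
gripper_force: 30.2
```

Request:
arm_command(increments=[[[0.003, 0, 0], [0, 0, 0]], [[0.006, 0, 0], [0, 0, 0]], [[0.008, 0, 0], [0, 0, 0]], [[0.009, 0, 0], [0, 0, 0]], [[0.009, 0, 0], [0, 0, 0]], [[0.009, 0, 0], [0, 0, 0]], [[0.009, 0, 0], [0, 0, 0]], [[0.009, 0, 0], [0, 0, 0]], [[0.009, 0, 0], [0, 0, 0]], [[0.009, 0, 0], [0, 0, 0]]])

```text
time: 29.25
position: [0.3954, 0.3281, 0.0226]
tcp_rot: [[-0.97, 0.242, -0.001], [0.242, 0.97, -0.0], [0.001, -0.001, -1.0]]
wrist_force: [0.6, -0.8, 1.1]
finger_gap: 0.0291
gripper_force: 29.8
```

Run:
```python
from h import *
im,K,T=snap("wrist"); im2,_,_=snap("side"); a=cv2.resize(im2[260:400,230:370,::-1],(400,400),interpolation=cv2.INTER_CUBIC)
cv2.imwrite("pics/w5.png",np.hstack([im[:,130:510,::-1],a]));o=r.get_obs();print(o["position"],o["wrist_force"],o["finger_gap"])
```

```text
[0.39435514 0.32842597 0.02253051] [-0.815804    0.75939269  1.56328147] 0.02936068200854633
```

View pics/w5.png

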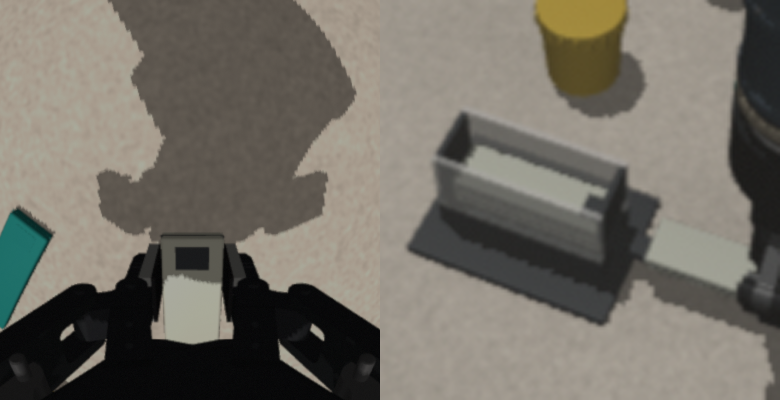

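The mailer is out of the mouth and held straight, and the other two have stayed in the chute. Now I'll lift, turn it lengthwise and carry it over.

Request:
arm_command(increments=[[[0, 0, -0.03], [0, 0, 0]], [[0, 0, -0.05], [0, 0, 0]], [[0, 0, -0.05], [0, 0, 0]], [[0, 0, 0], [0, 0, 0.132]], [[0, 0, 0], [0, 0, 0.132]], [[0, 0, 0], [0, 0, 0.132]], [[0, 0, 0], [0, 0, 0.132]], [[0, 0, 0], [0, 0, 0.132]], [[0, 0, 0], [0, 0, 0.132]], [[0, 0, 0], [0, 0, 0.132]]])

```text
time: 30.35
position: [0.3961, 0.3276, 0.1523]
tcp_rot: [[-0.386, 0.923, -0.001], [0.923, 0.386, -0.001], [-0.0, -0.001, -1.0]]
wrist_force: [0.2, 0.3, -0.2]
finger_gap: 0.0293
gripper_force: 29.9
```

Request:
arm_command(increments=[[[0, 0, 0], [0, 0, 0.132]], [[0, 0, 0], [0, 0, 0.132]], [[0, 0, 0], [0, 0, 0.132]], [[-0.04, 0.022, 0], [0, 0, 0]], [[-0.04, 0.022, 0], [0, 0, 0]], [[-0.04, 0.022, 0], [0, 0, 0]], [[-0.04, 0.022, 0], [0, 0, 0]], [[-0.04, 0.022, 0], [0, 0, 0]], [[-0.045, 0, 0], [0, 0, 0]], [[-0.045, 0, 0], [0, 0, 0]]])

```text
time: 31.35
position: [0.5083, 0.0368, 0.1524]
tcp_rot: [[-0.006, 1.0, -0.001], [1.0, 0.006, -0.0], [-0.0, -0.001, -1.0]]
wrist_force: [-0.1, -0.8, -0.8]
finger_gap: 0.0289
gripper_force: 29.9
```

Request:
arm_command(increments=[[[-0.045, 0, 0], [0, 0, 0]], [[-0.045, 0, 0], [0, 0, 0]], [[-0.045, 0, 0], [0, 0, 0]], [[-0.045, 0, 0], [0, 0, 0]], [[-0.045, 0, 0], [0, 0, 0]], [[-0.02, 0, 0], [0, 0, 0]], [[0, 0, 0], [0, 0, 0]], [[0, 0, 0], [0, 0, 0]], [[0, 0, 0], [0, 0, 0]], [[0, 0, 0], [0, 0, 0]]])

```text
time: 32.35
position: [0.5101, -0.2044, 0.1525]
tcp_rot: [[-0.009, 1.0, -0.0], [1.0, 0.009, 0.001], [0.001, -0.0, -1.0]]
wrist_force: [1.0, 0.0, -0.1]
finger_gap: 0.0291
gripper_force: 29.9
```

Run:
```python
from h import *
o=r.get_obs();print(o["position"],o["tcp_rot"].round(4).tolist(),o["joint_positions"].round(2),o["finger_gap"],o["gripper_force"])
im,K,T=snap("wrist"); hsv=cv2.cvtColor(im,cv2.COLOR_RGB2HSV); H,S,V=[hsv[...,i].astype(int) for i in range(3)]
cv2.imwrite("pics/w6.png",im[:,:,::-1])
m=(abs(H-112)<14)&(S>150)&(V>40)
c=max(blobs(m,500),key=cv2.contourArea); q=cv2.approxPolyDP(cv2.convexHull(c),6,True)[:,0]; print(q.tolist(),wray(K,T,q,.02).round(4).tolist())
m=(S<60)&(V>100); ok=np.zeros_like(m); ok[150:350,280:370]=1
for c in blobs(m&ok,100): q=cv2.minAreaRect(c); print("white",np.round(q[0],0),np.round(q[1],0),q[2])
```

```text
[ 0.51008316 -0.2043908   0.15251437] [[-0.0089, 1.0, -0.0005], [1.0, 0.0089, 0.0011], [0.0011, -0.0005, -1.0]] [-0.17  0.4   0.61  1.94 -0.29  0.89  0.6 ] 0.029117366689580825 29.946014285087585
[[265, 158], [441, 161], [427, 283], [270, 253]] [[0.4587, -0.1709, 0.02], [0.6225, -0.1708, 0.02], [0.6241, -0.3014, 0.02], [0.4595, -0.2651, 0.02]]
white [322. 312.] [62. 58.] 90.0
```

Request:
arm_command(increments=[[[-0.0035, -0.0056, 0], [0, 0, 0.009]], [[0, 0, 0.03], [0, 0, 0]], [[0, 0, 0.035], [0, 0, 0]], [[0, 0, 0.03], [0, 0, 0]], [[0, 0, 0.0275], [0, 0, 0]], [[0, 0, 0], [0, 0, 0]], [[0, 0, 0], [0, 0, 0]], [[0, 0, 0], [0, 0, 0]], [[0, 0, 0], [0, 0, 0]], [[0, 0, 0], [0, 0, 0]]])

```text
time: 33.4
position: [0.505, -0.21, 0.0314]
tcp_rot: [[0.003, 1.0, 0.002], [1.0, -0.003, -0.0], [-0.0, 0.002, -1.0]]
wrist_force: [0.8, 0.6, -1.0]
finger_gap: 0.0289
gripper_force: 29.9
```

Request:
arm_command(increments=[[[0, 0, 0.008], [0, 0, 0]], [[0, 0, 0.006], [0, 0, 0]], [[0, 0, 0.004], [0, 0, 0]], [[0, 0, 0.002], [0, 0, 0]], [[0, 0, 0.001], [0, 0, 0]], [[0, 0, 0.001], [0, 0, 0]], [[0, 0, 0], [0, 0, 0]], [[0, 0, 0], [0, 0, 0]], [[0, 0, 0], [0, 0, 0]], [[0, 0, 0], [0, 0, 0]]])

```text
time: 34.4
position: [0.5043, -0.2099, 0.0084]
tcp_rot: [[0.003, 1.0, 0.0], [1.0, -0.003, 0.0], [0.0, 0.0, -1.0]]
wrist_force: [0.1, 0.2, -0.6]
finger_gap: 0.0292
gripper_force: 29.9
```

Request:
arm_command(increments=[[[0, 0, 0.001], [0, 0, 0]], [[0, 0, 0.001], [0, 0, 0]], [[0, 0, 0.0005], [0, 0, 0]], [[0, 0, 0], [0, 0, 0]], [[0, 0, 0], [0, 0, 0]], [[0, 0, 0], [0, 0, 0]], [[0, 0, 0], [0, 0, 0]], [[0, 0, 0], [0, 0, 0]], [[0, 0, 0], [0, 0, 0]], [[0, 0, 0], [0, 0, 0]]])

```text
time: 35.4
position: [0.5043, -0.2098, 0.0058]
tcp_rot: [[0.003, 1.0, -0.0], [1.0, -0.003, 0.0], [0.0, -0.0, -1.0]]
wrist_force: [-0.7, -0.7, 0.1]
finger_gap: 0.0291
gripper_force: 29.9
```

Request:
arm_command(increments=[[[0, 0, 0.0005], [0, 0, 0]], [[0, 0, 0.0005], [0, 0, 0]], [[0, 0, 0], [0, 0, 0]], [[0, 0, 0], [0, 0, 0]], [[0, 0, 0], [0, 0, 0]], [[0, 0, 0], [0, 0, 0]], [[0, 0, 0], [0, 0, 0]], [[0, 0, 0], [0, 0, 0]], [[0, 0, 0], [0, 0, 0]], [[0, 0, 0], [0, 0, 0]]])

```text
time: 36.4
position: [0.5043, -0.2098, 0.0048]
tcp_rot: [[0.003, 1.0, 0.0], [1.0, -0.003, 0.0], [0.0, 0.0, -1.0]]
wrist_force: [0.3, 0.8, 2.7]
finger_gap: 0.0289
gripper_force: 31.5
```

Contact. Release, then lift away.

Request:
arm_command(increments=[[[0, 0, 0], [0, 0, 0]], [[0, 0, 0], [0, 0, 0]], [[0, 0, 0], [0, 0, 0]], [[0, 0, 0], [0, 0, 0]], [[0, 0, 0], [0, 0, 0]], [[0, 0, 0], [0, 0, 0]], [[0, 0, -0.005], [0, 0, 0]], [[0, 0, -0.015], [0, 0, 0]], [[0, 0, -0.03], [0, 0, 0]], [[0, 0, -0.04], [0, 0, 0]]], grip=0.46)

```text
time: 37.4
position: [0.5032, -0.2095, 0.0956]
tcp_rot: [[0.003, 1.0, -0.003], [1.0, -0.003, 0.001], [0.001, -0.003, -1.0]]
wrist_force: [0.5, -0.2, -0.6]
finger_gap: 0.0393
gripper_force: 0.0
```

Request:
arm_command(increments=[[[0.03, 0, -0.04], [0, 0, 0]], [[0.045, 0, -0.02], [0, 0, 0]], [[0.045, 0, 0], [0, 0, 0]], [[0.045, 0, 0], [0, 0, 0]], [[0.045, 0, 0], [0, 0, 0]], [[0.045, 0, 0], [0, 0, 0]], [[0.045, 0, 0], [0, 0, 0]], [[0.045, 0, 0], [0, 0, 0]], [[0.045, 0, 0], [0, 0, 0]], [[0.045, 0, 0], [0, 0, 0]]])

```text
time: 38.4
position: [0.5055, 0.2269, 0.1562]
tcp_rot: [[0.003, 1.0, 0.001], [1.0, -0.003, 0.001], [0.001, 0.001, -1.0]]
wrist_force: [2.2, -0.2, 0.7]
finger_gap: 0.0392
gripper_force: 0.0
```

Request:
arm_command(increments=[[[0.045, 0, 0], [0, 0, 0]], [[0.045, 0, 0], [0, 0, 0]], [[0.045, 0, 0], [0, 0, 0]], [[0.045, 0, 0], [0, 0, 0]], [[0, 0, 0], [0, 0, 0]], [[0, 0, 0], [0, 0, 0]], [[0, 0, 0], [0, 0, 0]], [[0, 0, 0], [0, 0, 0]], [[0, 0, 0], [0, 0, 0]], [[0, 0, 0], [0, 0, 0]]])

```text
time: 39.4
position: [0.5064, 0.4043, 0.1551]
tcp_rot: [[0.004, 1.0, 0.0], [1.0, -0.004, 0.0], [0.0, 0.0, -1.0]]
wrist_force: [0.0, 0.3, 0.6]
finger_gap: 0.0391
gripper_force: 0.0
```

Run:
```python
from h import *
o=r.get_obs();print(o["position"],o["time"])
def hs(im):
    hsv=cv2.cvtColor(im,cv2.COLOR_RGB2HSV); return [hsv[...,i].astype(int) for i in range(3)]
im,K,T=snap("top"); H,S,V=hs(im); cv2.imwrite("pics/t9.png",im[:,:,::-1])
w=(S<90)&(V>110); ok=np.zeros_like(w); ok[160:242,390:494]=1
for c in blobs(w&ok,15): q=cv2.minAreaRect(c); print("white",np.round(q[0],1),np.round(q[1],1),q[2],ray(K,T,cv2.boxPoints(q),.015).round(3).tolist())
red=((H<8)|(H>172))&(S>150)&(V>80)
for c in blobs(red,40):
    u=cv2.minAreaRect(c)[0]
    if u[0]>150: print("red",np.round(u,1),ray(K,T,u,.06)[0].round(4))
im,K,T=snap("side"); H,S,V=hs(im); cv2.imwrite("pics/s9.png",im[:,:,::-1])
for nm,b in (("side",cv2.imread("pics/side0.png")),("top",cv2.imread("pics/top0.png"))):
    a=cv2.imread("pics/s9.png" if nm=="side" else "pics/t9.png")
    d=cv2.absdiff(a,b).max(2)>45
    for c in blobs(cv2.morphologyEx(d.astype(np.uint8),cv2.MORPH_CLOSE,np.ones((5,5))),25): print(nm,"changed",cv2.boundingRect(c))
```

```text
[0.5064002  0.40428648 0.15513102] 39.4
white [441.5 239.5] [  3. 103.] 90.0 [[0.457, -0.172, 0.015], [0.459, -0.392, 0.015], [0.452, -0.391, 0.015], [0.451, -0.172, 0.015]]
white [422. 217.] [14. 44.] 90.0 [[0.519, -0.195, 0.015], [0.519, -0.29, 0.015], [0.488, -0.289, 0.015], [0.488, -0.194, 0.015]]
white [449. 173.] [12. 12.] 90.0 [[0.616, -0.293, 0.015], [0.616, -0.319, 0.015], [0.589, -0.318, 0.015], [0.589, -0.292, 0.015]]
white [407.5 178. ] [28. 31.] 90.0 [[0.623, -0.181, 0.015], [0.623, -0.249, 0.015], [0.559, -0.247, 0.015], [0.559, -0.179, 0.015]]
white [441.5 183.5] [ 47. 103.] 90.0 [[0.632, -0.176, 0.015], [0.633, -0.404, 0.015], [0.526, -0.396, 0.015], [0.525, -0.174, 0.015]]
red [479.5 213. ] [ 0.5053 -0.3497  0.06  ]
red [478.5 178. ] [ 0.5797 -0.3524  0.06  ]
side changed (624, 285, 16, 83)
side changed (621, 248, 10, 8)
side changed (622, 192, 18, 29)
side changed (555, 161, 9, 21)
side changed (564, 95, 36, 56)
side changed (226, 59, 254, 309)
side changed (454, 44, 10, 18)
side changed (396, 24, 36, 14)
side changed (613, 0, 27, 51)
side changed (474, 0, 101, 65)
top changed (0, 390, 12, 10)
top changed (57, 242, 7, 20)
top changed (67, 240, 7, 42)
top changed (398, 210, 47, 15)
top changed (81, 210, 66, 190)
top changed (454, 198, 41, 38)
top changed (161, 171, 25, 70)
top changed (460, 168, 29, 27)
top changed (426, 166, 31, 29)
top changed (268, 164, 31, 40)
top changed (324, 126, 25, 28)
top changed (275, 124, 21, 28)
top changed (0, 118, 102, 112)
```

Run:
```python
from h import *
_,K,T=snap("top"); 
for f in ("top0","t9"):
    im=cv2.imread(f"pics/{f}.png")[:,:,::-1].copy(); hsv=cv2.cvtColor(im,cv2.COLOR_RGB2HSV)
    w=(hsv[...,1]<60)&(hsv[...,2]>125); ok=np.zeros_like(w); ok[166:212,163:195]=1
    c=max(blobs(w&ok,30),key=cv2.contourArea); q=cv2.minAreaRect(c)
    for z in (.044,.054): print(f,np.round(q[0],1),np.round(q[1],1),round(q[2],1),z,ray(K,T,q[0],z)[0].round(4))
```

```text
top0 [174.7 192.4] [13.  42.7] 18.4 0.044 [0.5489 0.2933 0.044 ]
top0 [174.7 192.4] [13.  42.7] 18.4 0.054 [0.5467 0.2899 0.054 ]
t9 [175.5 193.5] [11.2 40.6] 19.1 0.044 [0.5464 0.2913 0.044 ]
t9 [175.5 193.5] [11.2 40.6] 19.1 0.054 [0.5443 0.2879 0.054 ]
```

```bash
python3 -c "
from workcell import r
print(r.close_job())"
```

```text
the job is handed in; nothing more can be done
None
```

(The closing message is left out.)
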